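# Press the battery pack down and slide it home under the leaf spring

### The job

The black battery pack lies in the grey charging cradle on a sprung floor, too high to go under the bridge. With the fingertips, press it down hard behind its thumb rib and, keeping it pressed, slide it under the bridge and its leaf spring until its nose is fully home against the end stop, then let go. Do not lift the pack out of its channel, and leave the things round the cradle where they are.

Things in the scene. Friction and masses are not known exactly. Their poses are not given: they have to be found in the camera images.
- cradle: Grey charging cradle fixed to the desk, 192 x 73 mm, an open channel along its own x axis. Origin: centre of its underside on the desk; +x points along the channel from the low rear wall (24 mm high, inner face at x = -84 mm) to the end stop. Side walls are 30 mm high and 54 mm apart inside; the channel's floor is sprung (joint bed).
- bridge_entry (a point): Middle of the lower edge, on the entry side, of the bridge that crosses the cradle's channel: 36 mm ahead (+x) of the cradle's origin, 33 mm above the desk. The bridge is 14 mm deep (x), its top 46 mm above the desk. A steel leaf spring hangs from it and slopes down toward the end stop. Axes as the cradle's.
- end_stop (a point): Middle of the inner face of the cradle's end stop, 84 mm ahead (+x) of the cradle's origin and 26 mm above the desk; the stop's top is 31 mm above the desk. With the pack's nose against it the pack's origin is at x = +36 mm in the cradle. Axes as the cradle's.
- pack: Black battery pack lying loose in the channel, 96 long (x) x 50 wide x 16 mm thick, about 0.15 kg. Origin: centre of its underside; x along its length, nose at +48 mm, toward the end stop. A thumb rib stands 5 mm above its flat top, 40 mm wide (y), from x = -14 to -8 mm. It rests on the sprung floor, its top 38 mm above the desk at the start: 5 mm too high for the bridge.
- thumb_ledge (a point): Middle of the flat ledge on top of the pack behind the thumb rib: 31 mm behind the pack's centre (the ledge is 34 mm long, from the tail to the rib), on the top face, with the pack's axes.
- bed (a joint): How far the sprung floor of the channel is pressed down, m: 0 up, 0.010 at its lower stop. It stays level. It takes about 4 N to start (less the pack's weight), 13 N at the stop; the pack clears the bridge when pressed down by 5 mm or more.
- leaf (a joint): Angle by which the leaf spring is raised, rad: 0 hanging free, about 0.2 with the pack under it. It presses about 4 N on the pack when raised; sliding the pressed pack takes about 5 to 15 N.
- eraser: Blue and white eraser, 21 x 45 x 12 mm, loose on the desk to the left of the cradle. Origin: centre of its underside. Bystander.
- usb_stick: Black memory stick, 18 x 50 x 8 mm, loose on the desk to the right of the cradle. Origin: centre of its underside. Bystander.
- ball_pen: Light grey ball pen, 12 x 139 x 12 mm, loose on the desk. Origin: centre of its underside. Bystander.
- card_holder: Light tan card holder with cards, 46 x 100 x 60 mm, loose on the desk. Origin: centre of its underside. Bystander.
- sticky_pad: Yellow sticky note pad, 76 x 76 x 12 mm, loose on the desk. Origin: centre of its underside. Bystander.
- stone_finial: Stone ornament on a black foot, 90 x 89 x 178 mm, near the far corner of the desk. Origin: centre of its underside. Bystander.
There are look-alikes about, which are no part of the job. What is meant by the pack is not brown, and is the larger of those in its own colour.

How it is judged (in metres and radians):
On the way, in this order (a step that is already met when the one before it is completed fails the run):
1. the pack is pressed down at least 4 mm by the fingers before its nose has passed under the bridge by more than 8 mm (value of joint bed above 0.004 m and x of pack in the frame of cradle below -0.004 m and contact force between the fingers and pack above 3 N), for 0.05 s.
2. pressed down by the fingers, the pack has its nose under the bridge (x of pack in the frame of cradle above 0.005 m and z of pack in the frame of cradle below 0.0195 m and contact force between the fingers and pack above 2 N), for 0.05 s.
At the end, for the whole second after the job is handed in: The pack lies level in the channel, its nose within 4 mm of the end stop, held down under the bridge (underside less than 19.5 mm above the desk) with the leaf spring raised by more than 0.12 rad, at rest (x of pack in the frame of cradle above 0.032 m and z of pack in the frame of cradle below 0.0195 m and value of joint leaf above 0.12 rad and angle between pack's own z axis and vertical below 0.05 rad and angle between the x axis of pack and the x axis of cradle, either way round below 0.08 rad and linear speed of pack below 0.02 m/s); the robot touches nothing.
It fails at once if the pack is lifted more than 8 mm from where it rested on the sprung floor (z of pack in the frame of cradle above 0.03 m).
It fails at once if the pack is tipped by more than 0.25 rad (angle between pack's own z axis and vertical above 0.25 rad).
It fails at once if a bystander is moved by more than 20 mm (distance of any of eraser, usb_stick, ball_pen, card_holder, sticky_pad, stone_finial from where it was at the start of the episode above 0.02 m).
It also fails if it takes over 35 s, if anything falls off the work surface, if the arm or the gripper's body presses on something with over 40 N, if the wrist force passes 120 N, or if a joint passes its speed limit or range.

### The arm

A 6-joint arm with a two-finger parallel gripper is mounted at the origin on the work surface; the furniture and walls round the work are solid. World frame = base frame: x ahead of the robot, y to its left, z up, the work surface at z = 0. Lengths are in mm, angles in rad, forces in N, time in s.
With the tool pointing down it reaches from about 275 to 1000 mm from the base axis. Payload 8.4 kg.
Tool frame: the origin (TCP) lies midway between the tips of the shut fingers; the grasp point (between the pads) lies grip_depth behind it (grip_depth is the distance from the TCP to the grasp point, in mm); z points along the fingers, y is the line along which they close (so a half turn about z gives the same grasp; the last joint's range is limited). The gripper opens to 85 mm and grips with 20 to 120 N. Pads are 22 mm wide; open, the fingers measure 114 mm over their backs; the gripper's body (76 mm by 85 mm) begins 54 mm behind the grasp point. The pads swing forward as they close: fully open they stand 13 mm farther back than shut.
Start: joints at [-1.165, 0.353, 1.633, -0, 1.155, -0.002], TCP at [247.868, -573.75, 231.281] pointing down, gripper open.
Joint ranges: [-2.63, 2.63], [-0.92, 2.1], [0.06, 2.66], [-1.3, 4.44], [0, 2.69], [-3.02, 3.02]. Speed limits (rad/s): [2.22, 2.22, 2.79, 3.14, 3.14, 3.14].

### API

Orientations are given as [roll, pitch, yaw] about the fixed x, y, z axes, in that order (R = Rz(yaw) Ry(pitch) Rx(roll)).
In Python, from rig import * gives the robot as it stands.
- The arm moves only by the shell command python3 -m creep 'ROWS' [FORCE]. ROWS is JSON, a list of rows, each an object of numbers: "x", "y", "z": the shift along the tool's x, y, z in mm; "rx", "ry", "rz": the turn, a rotation vector about the tool's x, y, z in rad; "hand": the finger opening in mm, from 0 to 85.4. A call has 1 to 20 rows; each row shifts and turns the commanded pose from where the row before left it, along the tool's axes as they then stand; what a row does not reach is not made up. A row lasts 1/8 s, in which the tool goes at most 62.5 mm and 10.7 degrees, less where a joint would pass 70% of its speed; a pose out of reach is approached as far as the arm can. A call with a gripper value outside its range is refused whole. The fingers move at their own pace and stop on an object; FORCE is the grip in N (left out, the last holds). Time passes only in rows, so rows that do not move let the fingers close. It gives the time, the measured TCP pose, the force, the opening and the grip force at its end, in the units of the state.
- sense(): the state, without advancing time (a new reading comes with each control period).
- grab_frame(name): name is "scene" or "top" or "wrist"; returns the picture (384x512x3 uint8, red, green, blue); there is no depth.
- get_calibration(name): a dict with "K" (3x3 intrinsics, pixels), "k1" (the pictures are not rectified: a ray, as slopes to the right and down, at radius r is drawn at 1 + k1 r^2 times it, then the intrinsics apply), "R" (3x3) and "t" (3): a world point X has camera coordinates R X + t. Camera axes: x right, y down, z forward; pixel columns grow to the right and rows downward; lengths in mm; the calibration is good to about 2 mm. A picture is of the moment at which its call begins: read the wrist's pose just before it. get_calibration takes no time and is no camera call; for the wrist camera it gives the pose at the moment of the call.
- sign_off(): hands the job in; it is judged then, once.
The state is a dict: "clock": time; "qpos": joint angles; "qvel": joint speeds; "joint_efforts": joint torques, N m; "eef_pos": TCP position; "tcp_rot": TCP orientation; "contact_force": force on the tool from outside, world axes, zero at the start; "wrist_torque": the same for the moment, N m; "opening": opening from 0.0 (shut) to 1.0 (fully open); "grasp_force": force on a finger pad.
Only numpy, scipy, OpenCV 4.12 (cv2) and the standard library are available. Lean on these libraries where they do the work, as an engineer would, in place of code of your own. Each camera call takes 0.05 s, during which the arm holds its last target. There are 200 camera calls.

## Working session

There is one attempt and no reset: what is moved stays moved. The work goes in short steps, Python scripts to look and compute and a shell command to move; the robot and the scene stay as the last step left them, time stands still between calls to the robot, and variables do not carry over. Pictures are saved under pics/ and viewed, at most 10 in all, crops included, and the job is handed in when it is done.

```bash
mkdir -p pics
cat > h.py <<'E'
from rig import *
import numpy as np, cv2
def ray(c,uv):
    K=np.array(c["K"]);p=(np.linalg.inv(K)@[uv[0],uv[1],1]);d=p[:2]/p[2];s=d.copy()
    for _ in range(20): s=d/(1+c["k1"]*(s@s))
    R=np.array(c["R"]);t=np.array(c["t"]);v=R.T@np.array([s[0],s[1],1]);return -R.T@t,v/np.linalg.norm(v)
def onz(c,uv,z):
    o,v=ray(c,uv);return o+v*(z-o[2])/v[2]
def tri(c1,a,c2,b):
    o1,v1=ray(c1,a);o2,v2=ray(c2,b)
    s=np.linalg.lstsq(np.c_[v1,-v2],o2-o1,rcond=None)[0];p,q=o1+s[0]*v1,o2+s[1]*v2
    return (p+q)/2,np.linalg.norm(p-q)
def proj(c,X):
    p=np.array(c["R"])@X+np.array(c["t"]);s=p[:2]/p[2];s=s*(1+c["k1"]*(s@s));K=np.array(c["K"]);return (K@[s[0],s[1],1])[:2]
E
python3 - <<'E'
from h import *
print(sense())
a=[]
for n in("scene","top"):
    f=grab_frame(n);np.save(n+".npy",f);cv2.imwrite(f"pics/{n}.png",f[:,:,::-1]);c=get_calibration(n);print(n,c);
E
```

```text
{'clock': 0.0, 'qpos': array([-1.16540351e+00,  3.53649027e-01,  1.63414994e+00,  7.83607881e-06,
        1.15521135e+00, -2.41636133e-03]), 'qvel': array([ 7.09176005e-04, -2.19845672e-03, -4.41104612e-05,  2.43678506e-04,
       -2.85939666e-05,  9.51828976e-04]), 'joint_efforts': array([ 3.63979954e-03, -6.05250120e+01, -3.42062974e+01,  2.86829491e-04,
        9.28203663e-03, -3.58922534e-06]), 'eef_pos': array([ 247.67425293, -573.29814577,  230.55437841]), 'tcp_rot': array([-3.14017502e+00, -1.05901326e-05,  4.07806003e-01]), 'contact_force': array([ 0.00770693, -0.59162962, -0.01527971]), 'wrist_torque': array([ 0.00344729,  0.00592224, -0.04676154]), 'grasp_force': 0.0, 'opening': 1.0028020748330957}
scene {'K': array([[493.90560409,   0.        , 246.56295983],
       [  0.        , 493.90560409, 197.30037311],
       [  0.        ,   0.        ,   1.        ]]), 'k1': -0.10631051155276593, 'R': array([[-0.54221252, -0.83999755, -0.02024088],
       [-0.47392711,  0.32563088, -0.81814279],
       [ 0.693829  , -0.43401456, -0.57465875]]), 't': array([ 224.77007022,  360.69708506, 1164.01089122])}
top {'K': array([[430.36030269,   0.        , 257.55275517],
       [  0.        , 430.36030269, 194.3014684 ],
       [  0.        ,   0.        ,   1.        ]]), 'k1': -0.10433617724548251, 'R': array([[-4.02169756e-03, -9.99707523e-01,  2.38473266e-02],
       [-9.90117820e-01,  6.37873727e-04, -1.40236569e-01],
       [ 1.40180341e-01, -2.41756521e-02, -9.89830799e-01]]), 't': array([-118.11213511,  597.67013983, 1134.43609332])}
```

View pics/scene.png

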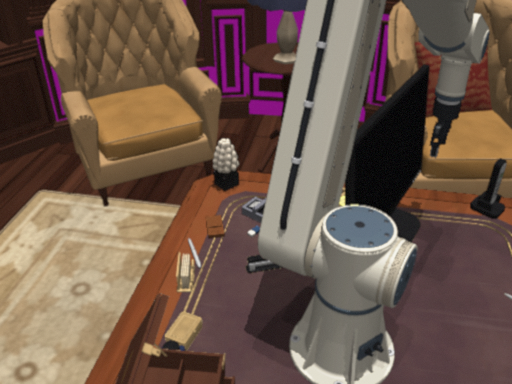

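View pics/top.png

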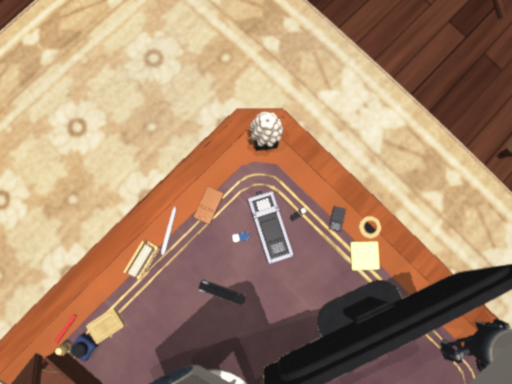

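Run:
```python
from h import *
f=np.load("top.npy");g=cv2.resize(f[180:280,220:350],None,fx=6,fy=6,interpolation=cv2.INTER_CUBIC);cv2.imwrite("pics/crop.png",g[:,:,::-1])
c=get_calibration("top")
for n,p,z in [("cradle",(270,228),35),("nearL",(271,263),25),("mon a",(270,375),300),("monb",(510,268),300),("mon b desk",(510,268),0),("finial",(266,130),100),("stapler",(220,290),30)]:
  print(n,onz(c,p,z).round())
o,v=ray(get_calibration("scene"),(426,68));s=get_calibration("scene")
for p in [(426,68),(352,135),(422,150),(352,200)]:
  o,v=ray(s,p);print(p,[(o+v*k).round() for k in (1000,1200,1400)])
```

```text
cradle [ 506. -153.   35.]
nearL [ 411. -156.   25.]
mon a [ 186. -137.  300.]
monb [ 396. -670.  300.]
mon b desk [ 385. -861.    0.]
finial [ 763. -141.  100.]
stapler [339. -18.  30.]
(426, 68) [array([  48., -181.,  638.]), array([ 161., -333.,  572.]), array([ 273., -484.,  506.])]
(352, 135) [array([104., -60., 508.]), array([ 227., -187.,  415.]), array([ 351., -314.,  323.])]
(422, 150) [array([  -5., -143.,  498.]), array([  97., -287.,  404.]), array([ 199., -431.,  310.])]
(352, 200) [array([ 47., -22., 398.]), array([ 160., -142.,  284.]), array([ 272., -262.,  170.])]
```

View pics/crop.png

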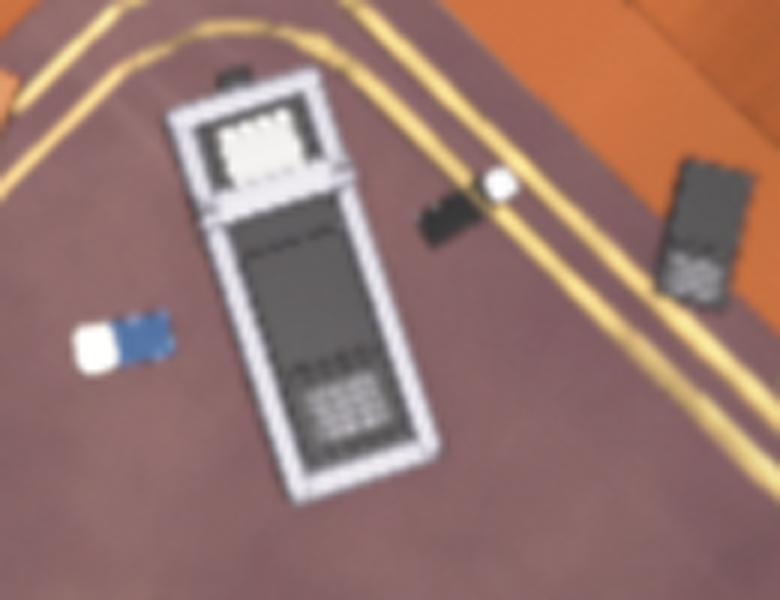

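Run:
```python
from h import *
s=get_calibration("scene");t=get_calibration("top")
for p,q in [((352,135),(268,374)),((426,68),(511,268)),((424,150),(511,290)),((350,200),(268,374))]:
  print(p,q,tri(s,p,t,q))
f=np.load("scene.npy")
g=f[50:260,300:512];g=cv2.resize(g,None,fx=2.8,fy=2.8);
h=cv2.resize(np.load("top.npy")[225:384,240:512],None,fx=2.2,fy=2.2)
cv2.imwrite("pics/mon.png",np.hstack([np.pad(g,((0,max(0,h.shape[0]-g.shape[0])),(0,0),(0,0)))[:590],]) [:,:,::-1])
# cradle corners by rays
P=lambda u,v,z:onz(t,(220+u/6,180+v/6),z)
rl,rr,fr,fl=P(297,500,24),P(438,452,24),P(318,70,31),P(170,112,31)
for k in(rl,rr,fr,fl):print(k.round(1))
n=np.linalg.norm;print(n(rl-rr),n(fl-fr),n(rl-fl),n(rr-fr))
m=(fl+fr-rl-rr)[:2];print("centre",(rl+rr+fr+fl)[:2]/4,"yaw",np.arctan2(m[1],m[0]))
print("rib",P(335,365,43),"tail",P(352,455,38))
```

```text
(352, 135) (268, 374) (array([ 210.58541592, -142.13846274,  433.12731069]), np.float64(39.56190370376612))
(426, 68) (511, 268) (array([ 387.70257481, -605.0185584 ,  437.61626741]), np.float64(44.46009820478372))
(424, 150) (511, 290) (array([ 357.31815734, -720.36838736,  160.04485947]), np.float64(75.6921398333388))
(350, 200) (268, 374) (array([ 175.8793005 , -140.75598392,  273.7571087 ]), np.float64(16.288987759800534))
[ 409.8 -151.9   24. ]
[ 431.1 -216.5   24. ]
[ 606.5 -162.7   31. ]
[587.  -94.3  31. ]
68.0865423803619 71.10141983103931 186.47869467412931 183.59357935510457
centre [ 508.60673601 -156.3338093 ] yaw 0.3059353946919136
rib [ 470.3768664  -168.45122927   43.        ] tail [ 430.03106761 -176.10129808   38.        ]
```

View pics/mon.png

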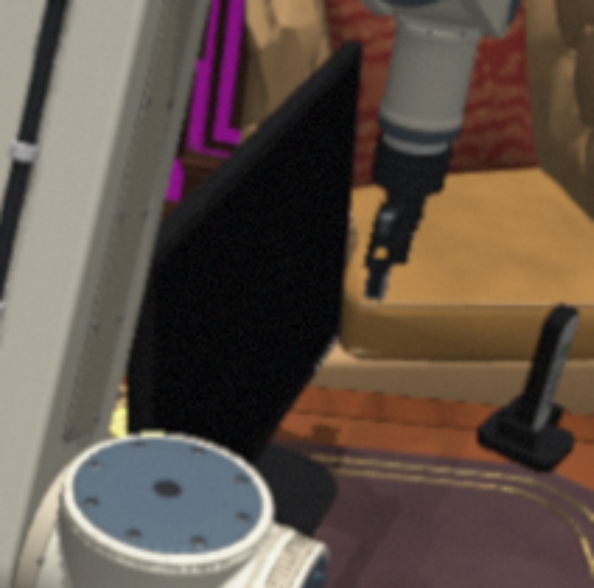

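The top view shows three similar parts: the black pack in the cradle at about (273,228), a smaller loose black one at (337,218), and a brown one at (208,205). The one in the cradle is the right one: it is black and the larger of the two black ones, and the crop confirms it. The monitor, about 435 mm high, stands between the arm and the cradle, so I'll raise the arm first and then cross over it.

```bash
python3 -m creep '[{"z":-40,"hand":0},{"z":-40},{"z":-40},{"z":-40},{"z":-40},{"z":-40},{"z":-40},{"z":-40},{}]' 30; python3 -c "
from h import *
print(sense()['qpos'])"
```

```text
[-1.16539292e+00  3.53564419e-01  1.63407789e+00 -8.69614884e-06
  1.15522451e+00 -2.44306806e-03]schema error: expected keys x, y, z, rx, ry, rz, hand
```

```bash
python3 -m creep '[{"x":0,"y":0,"z":-45,"rx":0,"ry":0,"rz":0,"hand":0},{"x":0,"y":0,"z":-45,"rx":0,"ry":0,"rz":0.05,"hand":0},{"x":0,"y":0,"z":-45,"rx":0,"ry":0,"rz":0.05,"hand":0},{"x":0,"y":0,"z":-45,"rx":0,"ry":0,"rz":0,"hand":0},{"x":0,"y":0,"z":-45,"rx":0,"ry":0,"rz":0,"hand":0},{"x":0,"y":0,"z":-45,"rx":0,"ry":0,"rz":0,"hand":0},{"x":0,"y":0,"z":-45,"rx":0,"ry":0,"rz":0,"hand":0},{"x":0,"y":0,"z":0,"rx":0,"ry":0,"rz":0,"hand":0}]' 30; python3 -c "
from h import *
s=sense();print(s['qpos'],s['eef_pos'],s['tcp_rot'])"
```

```text
clock: 1.1
eef_pos: [248.1, -574.4, 550.0]
tcp_rot: [3.136, -0.001, 0.308]
contact_force: [0.2, 0.0, -0.9]
opening: -0.002
grasp_force: 0.0
[-1.16538339e+00  2.27178224e-01  1.13488345e+00 -3.09553956e-05
  1.77367347e+00  9.75472888e-02] [ 248.12539653 -574.35002451  550.00874825] [ 3.13576004e+00 -5.40336011e-04  3.07860894e-01]
```

```bash
python3 -m creep '[{"x":30.5,"y":-32.7,"z":0,"rx":0,"ry":0,"rz":0,"hand":0},{"x":30.5,"y":-32.7,"z":0,"rx":0,"ry":0,"rz":0,"hand":0},{"x":30.5,"y":-32.7,"z":0,"rx":0,"ry":0,"rz":0,"hand":0},{"x":30.5,"y":-32.7,"z":0,"rx":0,"ry":0,"rz":0,"hand":0},{"x":30.5,"y":-32.7,"z":0,"rx":0,"ry":0,"rz":0,"hand":0},{"x":30.5,"y":-32.7,"z":0,"rx":0,"ry":0,"rz":0,"hand":0},{"x":30.5,"y":-32.7,"z":0,"rx":0,"ry":0,"rz":0,"hand":0},{"x":30.5,"y":-32.7,"z":0,"rx":0,"ry":0,"rz":0,"hand":0},{"x":30.5,"y":-32.7,"z":0,"rx":0,"ry":0,"rz":0,"hand":0},{"x":30.5,"y":-32.7,"z":0,"rx":0,"ry":0,"rz":0,"hand":0},{"x":0,"y":0,"z":60,"rx":0,"ry":0,"rz":0,"hand":0},{"x":0,"y":0,"z":60,"rx":0,"ry":0,"rz":0,"hand":0},{"x":0,"y":0,"z":60,"rx":0,"ry":0,"rz":0,"hand":0},{"x":0,"y":0,"z":60,"rx":0,"ry":0,"rz":0,"hand":0},{"x":0,"y":0,"z":60,"rx":0,"ry":0,"rz":0,"hand":0},{"x":0,"y":0,"z":0,"rx":0,"ry":0,"rz":0,"hand":0}]'
python3 - <<'E'
from h import *
import pickle
print(sense()["qpos"])
c=get_calibration("wrist");f=grab_frame("wrist");pickle.dump((c,f),open("w1.pkl","wb"))
cv2.imwrite("pics/w1.png",f[:,:,::-1])
E
```

```text
clock: 3.1
eef_pos: [435.8, -168.3, 241.9]
tcp_rot: [-3.135, 0.008, 0.308]
contact_force: [-0.5, -1.1, 0.1]
opening: 0.001
grasp_force: 0.0
[-3.71686911e-01  9.79317833e-02  1.93982735e+00 -5.21880439e-07
  1.11394543e+00  8.91239269e-01]
```

View pics/w1.png

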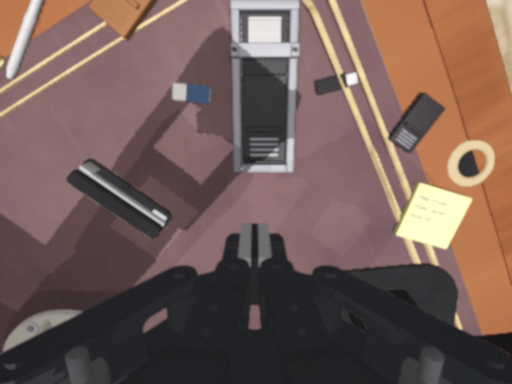

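The wrist view shows the cradle lying along the image columns: rear wall at (234–294, 171), ledge grip around (264,147), bridge at row 50, and fingertips at (258,228). I'll go lower and take a second view.

```bash
python3 -m creep '[{"x":0,"y":0,"z":45,"rx":0,"ry":0,"rz":0,"hand":0},{"x":0,"y":0,"z":45,"rx":0,"ry":0,"rz":0,"hand":0},{"x":0,"y":0,"z":0,"rx":0,"ry":0,"rz":0,"hand":0},{"x":0,"y":0,"z":0,"rx":0,"ry":0,"rz":0,"hand":0}]'
python3 - <<'E'
from h import *
import pickle
c=get_calibration("wrist");f=grab_frame("wrist");pickle.dump((c,f),open("w2.pkl","wb"))
c1,f1=pickle.load(open("w1.pkl","rb"))
a=cv2.resize(f1[0:200,200:330],None,fx=3,fy=3,interpolation=cv2.INTER_CUBIC)
b=cv2.resize(f[0:220,190:330],None,fx=2.7,fy=2.7,interpolation=cv2.INTER_CUBIC)
b=b[:600];a=np.pad(a,((0,b.shape[0]-a.shape[0] if b.shape[0]>a.shape[0] else 0),(0,0),(0,0)))[:b.shape[0]];print(a.shape,b.shape)
cv2.imwrite("pics/w12.png",np.hstack([a,b])[:,:,::-1])
E
```

```text
clock: 3.65
eef_pos: [441.3, -170.5, 159.0]
tcp_rot: [3.139, -0.003, 0.308]
contact_force: [0.5, -0.2, 0.5]
opening: -0.004
grasp_force: 0.0
(594, 390, 3) (594, 378, 3)
```

View pics/w12.png

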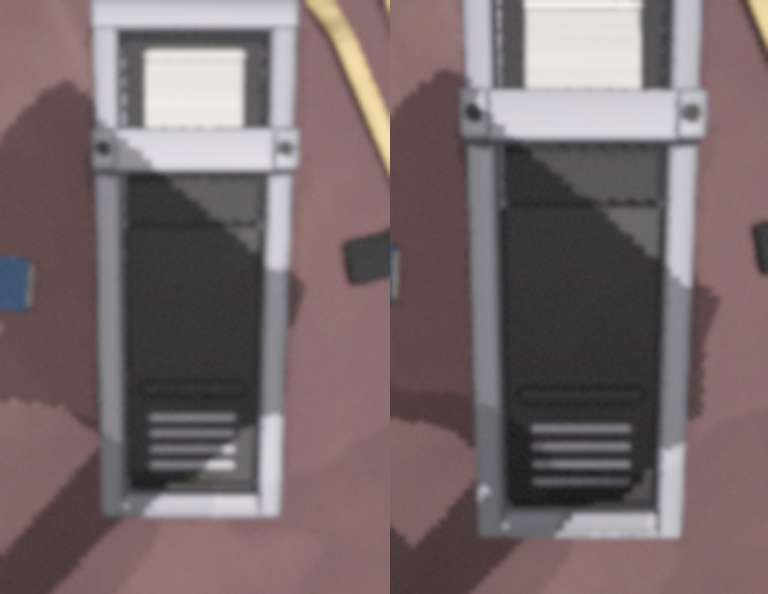

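Run:
```python
from h import *
import pickle
c1,_=pickle.load(open("w1.pkl","rb"));c2,_=pickle.load(open("w2.pkl","rb"))
D={"rearL":((104,517),(88,538),24),"rearR":((278,515),(291,536),24),"brL":((91,170),(71,140),46),"brR":((297,170),(315,136),46),"scL":((103,149),(85,111),46),"scR":((285,149),(301,111),46),"ribL":((143,390),(132,395),43),"ribR":((246,388),(250,393),43),"noseL":((128,226),(112,205),38),"noseR":((260,224),(272,203),38),"tailM":((194,488),(190,508),38)}
X={}
for k,(a,b,z) in D.items():
  a=np.array(a)/3+[200,0];b=np.array(b)/2.7+[190,0]
  p,e=tri(c1,a,c2,b);q=(onz(c1,a,z)+onz(c2,b,z))/2;X[k]=q
  print(k,"tri",p.round(),"gap",e.round(1),"plane",q.round(1),(onz(c1,a,z)-onz(c2,b,z))[:2].round(1))
m=lambda a:(X[a+"L"]+X[a+"R"])[:2]/2
r,b,s=m("rear"),m("br"),m("sc");d=s-r;yaw=np.arctan2(d[1],d[0])
u=np.array([np.cos(yaw),np.sin(yaw)]);O=(r+96*u+b-36*u+s-43*u)/3
print("yaw",yaw,"O",O,[(x@u-O@u).round(1) for x in (r,b,s,m("rib"),m("nose"),X["tailM"][:2])], "width", np.linalg.norm(X["rearL"]-X["rearR"]))
print(sense()["eef_pos"],sense()["tcp_rot"])
```

```text
rearL tri [ 412. -148.   30.] gap 1.1 plane [ 410.2 -148.2   24. ] [ 0.4 -1.2]
rearR tri [ 434. -216.   29.] gap 0.4 plane [ 432.8 -216.6   24. ] [0.1 0.6]
brL tri [ 535. -108.   37.] gap 0.1 plane [ 533.7 -109.    46. ] [0.2 0.4]
brR tri [ 554. -176.   57.] gap 0.8 plane [ 555.9 -176.8   46. ] [-0.8 -0.4]
scL tri [ 541. -112.   54.] gap 0.7 plane [ 542.  -110.8   46. ] [-0.8  0. ]
scR tri [ 558. -170.   59.] gap 0.6 plane [ 561.  -170.6   46. ] [-0.8 -0.3]
ribL tri [ 466. -148.   34.] gap 0.9 plane [ 466.8 -148.2   43. ] [-0.5 -0.8]
ribR tri [ 477. -187.   21.] gap 1.2 plane [ 479.  -184.2   43. ] [-0.2 -1.5]
noseL tri [ 519. -128.   75.] gap 0.1 plane [ 520.4 -125.5   38. ] [ 0. -1.]
noseR tri [ 534. -170.   56.] gap 0.0 plane [ 535.6 -171.3   38. ] [-0.3  0.3]
tailM tri [ 436. -178.   38.] gap 1.3 plane [ 435.7 -178.1   38. ] [ 0.3 -1.3]
yaw 0.31044702750462544 O [ 511.3142299  -153.58660775] [np.float64(-94.3), np.float64(35.2), np.float64(42.2), np.float64(-40.5), np.float64(17.5), np.float64(-79.5)] width 72.07764481322457
[ 441.40034398 -170.46884458  159.04748229] [ 3.13900414 -0.00321733  0.3077611 ]
```

```bash
python3 -m creep '[{"x":6,"y":2.6,"z":30,"rx":0,"ry":0,"rz":0,"hand":0},{"x":6,"y":2.6,"z":30,"rx":0,"ry":0,"rz":0,"hand":0},{"x":0,"y":0,"z":30,"rx":0,"ry":0,"rz":0,"hand":0},{"x":0,"y":0,"z":20,"rx":0,"ry":0,"rz":0,"hand":0},{"x":0,"y":0,"z":0,"rx":0,"ry":0,"rz":0,"hand":0},{"x":0,"y":0,"z":0,"rx":0,"ry":0,"rz":0,"hand":0}]'
python3 - <<'E'
from h import *
c=get_calibration("wrist");f=grab_frame("wrist")
cv2.imwrite("pics/w3.png",cv2.resize(f[0:260,130:390],None,fx=2.2,fy=2.2)[:,:,::-1]);print(sense()["eef_pos"])
E
```

```text
clock: 4.45
eef_pos: [453.9, -171.6, 48.0]
tcp_rot: [3.14, -0.002, 0.308]
contact_force: [-0.5, 0.4, -0.0]
opening: -0.003
grasp_force: 0.0
[ 453.79198325 -171.54943949   47.94642628]
```

View pics/w3.png

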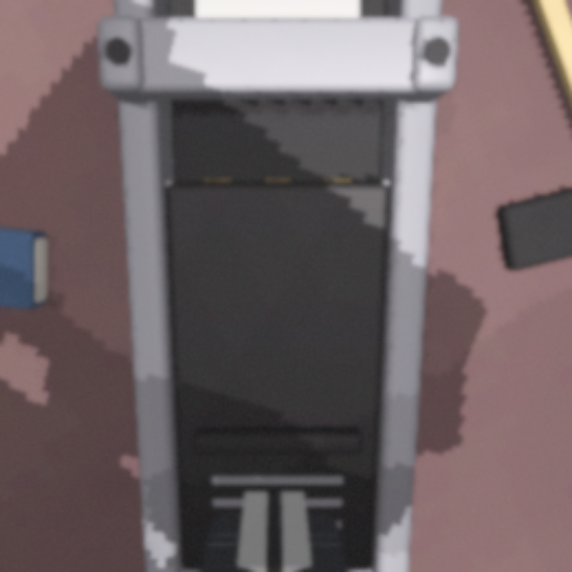

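The fingertips at crop (275,495) are centred over the ledge, just behind the rib at (277,438). Now I'll press.

```bash
python3 -m creep '[{"x":0,"y":0,"z":4,"rx":0,"ry":0,"rz":0,"hand":0},{"x":0,"y":0,"z":4,"rx":0,"ry":0,"rz":0,"hand":0},{"x":0,"y":0,"z":3,"rx":0,"ry":0,"rz":0,"hand":0},{"x":0,"y":0,"z":3,"rx":0,"ry":0,"rz":0,"hand":0},{"x":0,"y":0,"z":0,"rx":0,"ry":0,"rz":0,"hand":0},{"x":0,"y":0,"z":0,"rx":0,"ry":0,"rz":0,"hand":0}]'
```

```text
clock: 5.25
eef_pos: [452.7, -171.2, 32.4]
tcp_rot: [3.141, -0.0, 0.308]
contact_force: [-0.7, -0.1, 7.1]
opening: 0.0
grasp_force: 3.2
```

```bash
python3 -m creep '[{"x":0,"y":0,"z":2,"rx":0,"ry":0,"rz":0,"hand":0},{"x":0,"y":0,"z":1.5,"rx":0,"ry":0,"rz":0,"hand":0},{"x":0,"y":0,"z":0,"rx":0,"ry":0,"rz":0,"hand":0},{"x":0,"y":0,"z":0,"rx":0,"ry":0,"rz":0,"hand":0}]'
```

```text
clock: 5.75
eef_pos: [452.7, -171.1, 29.1]
tcp_rot: [3.141, -0.0, 0.308]
contact_force: [-0.3, 0.1, 9.7]
opening: -0.002
grasp_force: 4.7
```

```bash
python3 -m creep '[{"x":4,"y":0,"z":0,"rx":0,"ry":0,"rz":0,"hand":0},{"x":4,"y":0,"z":0,"rx":0,"ry":0,"rz":0,"hand":0},{"x":4,"y":0,"z":0,"rx":0,"ry":0,"rz":0,"hand":0},{"x":4,"y":0,"z":0,"rx":0,"ry":0,"rz":0,"hand":0},{"x":4,"y":0,"z":0,"rx":0,"ry":0,"rz":0,"hand":0},{"x":0,"y":0,"z":0,"rx":0,"ry":0,"rz":0,"hand":0}]'
```

```text
clock: 6.5
eef_pos: [470.9, -164.8, 28.8]
tcp_rot: [-3.141, 0.001, 0.308]
contact_force: [-3.6, 0.6, 9.6]
opening: 0.001
grasp_force: 4.9
```

```bash
python3 -m creep '[{"x":4,"y":0,"z":0,"rx":0,"ry":0,"rz":0,"hand":0},{"x":4,"y":0,"z":0,"rx":0,"ry":0,"rz":0,"hand":0},{"x":4,"y":0,"z":0,"rx":0,"ry":0,"rz":0,"hand":0},{"x":4,"y":0,"z":0,"rx":0,"ry":0,"rz":0,"hand":0},{"x":4,"y":0,"z":0,"rx":0,"ry":0,"rz":0,"hand":0},{"x":4,"y":0,"z":0,"rx":0,"ry":0,"rz":0,"hand":0},{"x":4,"y":0,"z":0,"rx":0,"ry":0,"rz":0,"hand":0},{"x":0,"y":0,"z":0,"rx":0,"ry":0,"rz":0,"hand":0}]'
python3 - <<'E'
from h import *
f=grab_frame("wrist")
cv2.imwrite("pics/w4.png",cv2.resize(f[0:260,130:390],None,fx=2.2,fy=2.2)[:,:,::-1])
E
```

```text
clock: 7.5
eef_pos: [497.6, -156.4, 28.8]
tcp_rot: [-3.141, 0.001, 0.308]
contact_force: [-3.5, -0.6, 9.8]
opening: -0.0
grasp_force: 4.9
```

View pics/w4.png

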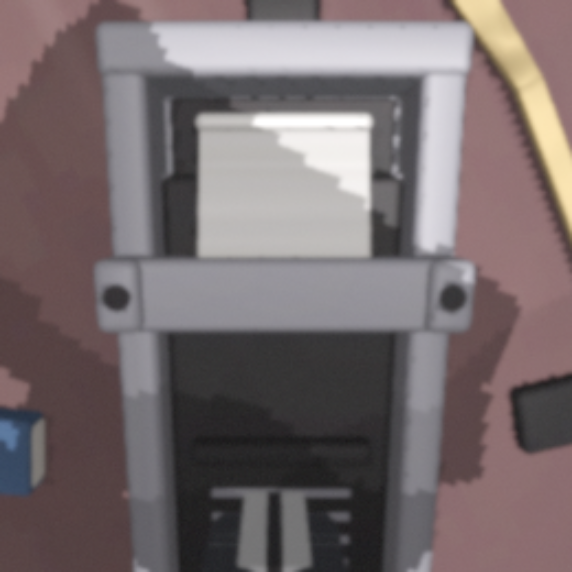

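The nose is past the bridge at crop row 175, with about 20 mm to go. The gap between the fingers and the rib hasn't changed.

```bash
python3 -m creep '[{"x":4,"y":0,"z":0,"rx":0,"ry":0,"rz":0,"hand":0},{"x":4,"y":0,"z":0,"rx":0,"ry":0,"rz":0,"hand":0},{"x":4,"y":0,"z":0,"rx":0,"ry":0,"rz":0,"hand":0},{"x":4,"y":0,"z":0,"rx":0,"ry":0,"rz":0,"hand":0},{"x":3,"y":0,"z":0,"rx":0,"ry":0,"rz":0,"hand":0},{"x":0,"y":0,"z":0,"rx":0,"ry":0,"rz":0,"hand":0}]'
```

```text
clock: 8.3
eef_pos: [514.9, -150.6, 28.5]
tcp_rot: [-3.14, 0.003, 0.308]
contact_force: [-5.0, -1.5, 7.7]
opening: -0.001
grasp_force: 5.0
```

```bash
python3 -m creep '[{"x":2,"y":0,"z":0,"rx":0,"ry":0,"rz":0,"hand":0},{"x":2,"y":0,"z":0,"rx":0,"ry":0,"rz":0,"hand":0},{"x":0,"y":0,"z":0,"rx":0,"ry":0,"rz":0,"hand":0}]'
python3 - <<'E'
from h import *
f=grab_frame("wrist")
cv2.imwrite("pics/w5.png",cv2.resize(f[0:260,130:390],None,fx=2.2,fy=2.2)[:,:,::-1])
E
```

```text
clock: 8.68
eef_pos: [518.5, -149.4, 28.5]
tcp_rot: [-3.14, 0.003, 0.308]
contact_force: [-5.5, -1.8, 8.8]
opening: 0.002
grasp_force: 5.1
```

View pics/w5.png

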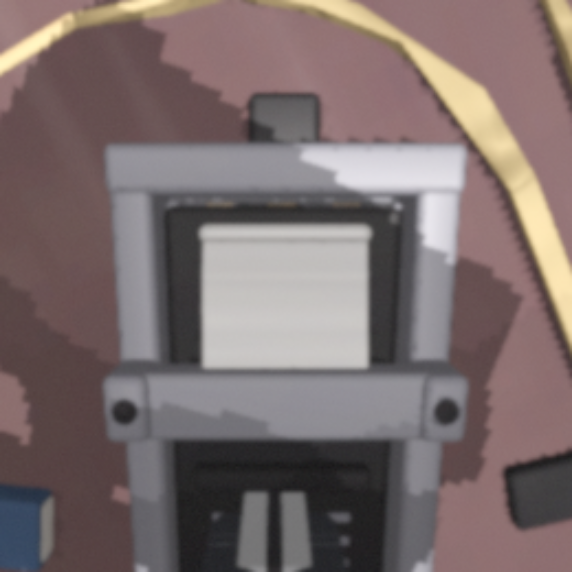

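The nose is at crop row 205 and the stop face at row 193, so a few mm remain. The tips are almost against the rib.

```bash
python3 -m creep '[{"x":2,"y":0,"z":0,"rx":0,"ry":0,"rz":0,"hand":0},{"x":2,"y":0,"z":0,"rx":0,"ry":0,"rz":0,"hand":0},{"x":1,"y":0,"z":0,"rx":0,"ry":0,"rz":0,"hand":0},{"x":0,"y":0,"z":0,"rx":0,"ry":0,"rz":0,"hand":0}]'
```

```text
clock: 9.22
eef_pos: [520.6, -148.6, 28.1]
tcp_rot: [-3.139, 0.008, 0.309]
contact_force: [-14.2, -8.6, 13.4]
opening: -0.002
grasp_force: 11.3
```

```bash
python3 -m creep '[{"x":1.5,"y":0,"z":0,"rx":0,"ry":0,"rz":0,"hand":0},{"x":1.5,"y":0,"z":0,"rx":0,"ry":0,"rz":0,"hand":0},{"x":0,"y":0,"z":0,"rx":0,"ry":0,"rz":0,"hand":0}]'
```

```text
clock: 9.6
eef_pos: [520.8, -148.4, 28.0]
tcp_rot: [-3.138, 0.013, 0.31]
contact_force: [-24.3, -16.3, 20.2]
opening: -0.001
grasp_force: 18.2
```

The force rises with no further motion, so the pack is against the stop. I'll relieve the push, then lift straight up.

```bash
python3 -m creep '[{"x":-3,"y":0,"z":0,"rx":0,"ry":0,"rz":0,"hand":0},{"x":-2.5,"y":0,"z":-1,"rx":0,"ry":0,"rz":0,"hand":0},{"x":0,"y":0,"z":-5,"rx":0,"ry":0,"rz":0,"hand":0},{"x":0,"y":0,"z":-8,"rx":0,"ry":0,"rz":0,"hand":0},{"x":0,"y":0,"z":-15,"rx":0,"ry":0,"rz":0,"hand":0},{"x":0,"y":0,"z":-30,"rx":0,"ry":0,"rz":0,"hand":0},{"x":0,"y":0,"z":-30,"rx":0,"ry":0,"rz":0,"hand":0},{"x":0,"y":0,"z":0,"rx":0,"ry":0,"rz":0,"hand":0},{"x":0,"y":0,"z":0,"rx":0,"ry":0,"rz":0,"hand":0}]'
python3 - <<'E'
from h import *
f=grab_frame("wrist")
cv2.imwrite("pics/w6.png",cv2.resize(f[30:240,170:370],None,fx=2.8,fy=2.8,interpolation=cv2.INTER_CUBIC)[:,:,::-1])
E
```

```text
clock: 10.72
eef_pos: [522.7, -148.7, 118.0]
tcp_rot: [3.141, -0.001, 0.308]
contact_force: [-0.6, -0.2, 0.8]
opening: -0.0
grasp_force: 0.0
```

View pics/w6.png

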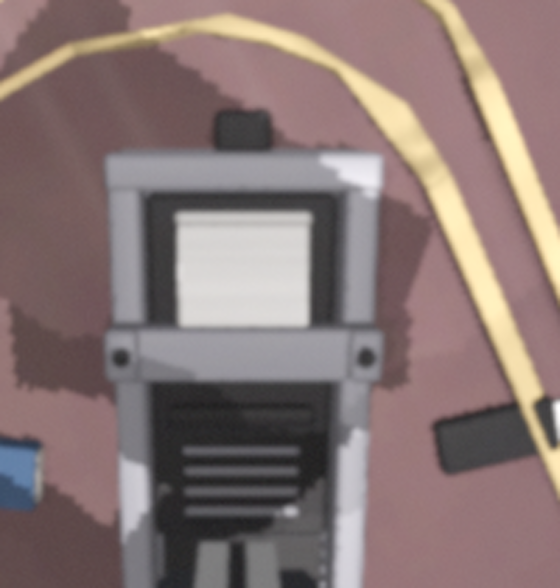

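The nose sits against the stop at crop row 193, the pack is under the bridge and leaf with no gap visible, and the arm is clear at zero force.

```bash
python3 -c "
from rig import *
print(sign_off())"
```

```text
the job is handed in; nothing more can be done
None
```

The pack was pressed down, slid under the bridge and leaf spring until it stopped against the end stop, and released. The job was handed in at about 11 s; the sign-off returned no verdict.

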